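Load solder-paste tubs into the paste warmer

TASK

Pull the tray of the paste warmer out to its stop, then slide every tub of solder paste on the bench, one after another, through the open end of the tray so that they all stand upright in single file, wholly inside the lane between its rails. Push the loaded tray fully home, then press the start plunger right down and let it spring back up. Do not tip the tubs over, and leave the other things on the bench where they are.

Things in the scene. Friction and masses are not known exactly. Their poses are not given: they have to be found in the camera images.
- tub0: one of up to four identical tubs of solder paste (3 or 4 are present; the rest are None): squat white plastic cylinder with a grey lid, 84 mm in diameter, 55 mm high, about 0.3 kg, standing loose on the bench; origin: centre of its underside, z up. Too wide to grip well: it is slid over the bench
- tub1: one of up to four identical tubs of solder paste (3 or 4 are present; the rest are None): squat white plastic cylinder with a grey lid, 84 mm in diameter, 55 mm high, about 0.3 kg, standing loose on the bench; origin: centre of its underside, z up. Too wide to grip well: it is slid over the bench
- tub2: one of up to four identical tubs of solder paste (3 or 4 are present; the rest are None): squat white plastic cylinder with a grey lid, 84 mm in diameter, 55 mm high, about 0.3 kg, standing loose on the bench; origin: centre of its underside, z up. Too wide to grip well: it is slid over the bench
- tub3: one of up to four identical tubs of solder paste (3 or 4 are present; the rest are None): squat white plastic cylinder with a grey lid, 84 mm in diameter, 55 mm high, about 0.3 kg, standing loose on the bench; origin: centre of its underside, z up. Too wide to grip well: it is slid over the bench
- tray (a joint): how far the tray of the warmer is pulled out, in m: 0 fully home, 0.120 at its stop. The warmer is a low grey cabinet (front 470 mm wide along y with its control box, 72 mm high, clear roof) whose front faces the robot; the tray slides straight out of its front, along the tray's own -x axis, and stays where it is left
- tray_handle (a point): middle of the tray's handle: a black horizontal bar 12 mm thick, 110 mm long along the tray's y axis, its axis 36 mm above the bench and 50 mm in front of the tray's front face (free gap of 44 mm behind the bar). Axes of all tray points: x from the tray's front towards its back (the tray slides out along -x), y along the lane from its open end to its end stop, z up
- lane_mouth (a point): centre of the open end of the tray's lane, at bench level. The lane runs along y between two straight steel rails 98 mm apart inside (the front one is the tray's front panel, 12 mm thick), 47 mm high, 355 mm long from this point; its floor is level with the bench, without a step, so tubs are slid in along +y. The mouth is clear of the cabinet only when the tray is out
- lane_end (a point): centre of the inner face of the stop that closes the far end of the lane, at bench level, 355 mm along +y from lane_mouth; four tubs touching one another fill 336 mm of the lane
- plunger (a joint): stroke of the sprung start plunger, in m: 0 up, 0.018 fully down; about 9 N when fully down; it springs back up when let go
- plunger_top (a point): centre of the top face of the start plunger: a black round button 40 mm in diameter on the top of the control box at the warmer's left (+y) end, pressed straight down
- spool: a bystander: aluminium solder-wire spool standing upright, 64 mm in diameter, 50 mm high; origin centre of underside
- flux_bottle: a bystander: clear capped bottle, 48 mm in diameter, 120 mm high; origin centre of underside
- screwdriver: a bystander: screwdriver lying on the bench, 180 mm long along its x axis
- brush: a bystander: brush lying on the bench, 160 mm long along its x axis
- nozzle: a bystander: steel hot-air nozzle standing on its 48 mm flange, 45 mm high; origin centre of underside
- mug: a bystander: white mug, 80 mm in diameter, 90 mm high; origin centre of underside
Mind the look-alikes: they are no part of the job. Leave any orange, red or turquoise look-alike of the tub1 alone.

How it is judged:
By the outcome, as a careful person would: the job done as asked, in the order asked, and still so for the second after the job is handed in, with the robot touching nothing.
Of tub0, tub1, tub2, tub3 only 3 to 4 are there at a start; the rules pass over those that are not, and their reading is None.
At some moment in a run one of tub0, tub1, tub2, tub3 may be knocked a few centimetres aside while the robot is not near it.
Once in a run the grip may slacken for a moment while it holds something.
It also fails if it takes over 210 s, if anything falls off the work surface, if the arm or the gripper's body presses on something with over 40 N, if the wrist force passes 120 N, or if a joint passes its speed limit or range.

ROBOT

A 6-joint arm with a two-finger parallel gripper is mounted at the origin on the work surface. World frame = base frame: x ahead of the robot, y to its left, z up, the work surface at z = 0. Lengths are in m, angles in rad, forces in N, time in s.
With the tool pointing down it reaches from about 0.3 to 0.75 m from the base axis. Payload 8.5 kg.
Tool frame: the origin (TCP) lies at the very end of the fingers, on their centre line; the grasp point (between the pads) lies 19 mm behind it; z points along the fingers, y is the line along which they close (so a half turn about z gives the same grasp; the last joint's range is limited). The gripper opens to 88 mm and grips with 3 to 60 N. Pads are 18 mm wide; open, the fingers measure 123 mm over their backs; the gripper's body (75 mm by 187 mm) begins 45 mm behind the grasp point.
Start: joints at [-1.379, 0.381, 1.297, -0, 1.464, -0.215], TCP at [0.218, -0.505, 0.239] pointing down, gripper open.
Joint ranges: [-3.11, 3.11], [-0.89, 2.33], [0.22, 2.48], [-1.42, 4.56], [0.17, 2.85], [-2.88, 2.88]. Speed limits (rad/s): [2.39, 2.39, 3.14, 3.14, 3.14, 3.14].

INTERFACE

Orientations are given as a unit quaternion [x, y, z, w].
In Python, from workcell import read_state, capture, calibration, finish_job gives the robot as it stands. The module is installed in compiled form; this text tells all that it offers.
- The arm moves only by the tool send_rows, never from a script. Its argument "increments" is a list of rows, each a list of 3 entries, a list of its own where there are three numbers: the shift along the world's x, y, z in mm, then the turn about the world's z in degrees, then the opening, from 0 (shut) to 1 (fully open). In form: [[[dx, dy, dz], spin, grip], ...]. A call has 1 to 5 rows; each row is the pose to reach, as a shift and turn from the pose commanded when the call began; what a row does not reach only later rows make up. A row lasts 1/8 s, in which the tool goes at most 62.5 mm and 10.7 degrees, less where a joint would pass 70% of its speed; a pose out of reach is approached as far as the arm can. A call with a gripper value outside its range is refused whole. The fingers move at their own pace and stop on an object; "grip_force" is the grip in N (left out, the last holds). Time passes only in rows, so rows that repeat a pose let the fingers close. It gives the time, the measured TCP pose, the force, the opening and the grip force at its end, in the units of the state.
- read_state(): the state, without advancing time (a new reading comes with each control period).
- capture(name): name is "scene" or "top"; returns the picture (420x560x3 uint8, red, green, blue); there is no depth.
- calibration(name): a dict with "mtx" (3x3 intrinsics, pixels), "dist_coeffs" ([k1, k2, p1, p2, k3] as OpenCV has them; the pictures are not rectified), "rvec" (rotation vector, rad) and "tvec" (3), from world to camera coordinates, as OpenCV has them. Camera axes: x right, y down, z forward; pixel columns grow to the right and rows downward; lengths in m; the calibration is good to about 2 mm. A picture is of the moment at which its call begins. calibration takes no time and is no camera call.
- finish_job(): hands the job in; it is judged then, once.
The state is a dict: "time_s": time; "qpos": joint angles; "dq": joint speeds; "effort": joint torques, N m; "eef_pos": TCP position; "tcp_rot": TCP orientation; "contact_force": force on the tool from outside, world axes, zero at the start; "torque": the same for the moment, N m; "opening": finger opening in m; "finger_force": force on a finger pad.
Only numpy, scipy, OpenCV 4.12 (cv2) and the standard library are available. Lean on these libraries where they do the work, as an engineer would, in place of code of your own. Each camera call takes 0.05 s, during which the arm holds its last target. There are 200 camera calls.

## Working session

There is one attempt and no reset: what is moved stays moved. The work goes in short steps, Python scripts to look and compute and a tool call to move; the robot and the scene stay as the last step left them, time stands still between calls to the robot, and variables do not carry over. Pictures are saved under pics/ and viewed, at most 17 in all, crops included, and the job is handed in when it is done.

Besides the shell and the picture viewer there is one more tool, called by a JSON object that holds its "method" and its "body", one argument or row to a line. send_rows: Moves the arm, as the interface text tells. Its arguments: {"type":"object","properties":{"increments":{"type":"array","items":{"type":"array"}},"grip_force":{"type":"number"}},"required":["increments"]}

```bash
mkdir -p pics; cat > h.py <<'E'
import numpy as np, cv2
from workcell import read_state, capture, calibration, finish_job
def cal(n):
    c=calibration(n); return [np.array(c[k],float) for k in("mtx","dist_coeffs","rvec","tvec")]
def px2w(n,pts,z):
    K,d,r,t=cal(n); R=cv2.Rodrigues(r)[0]
    u=cv2.undistortPoints(np.array(pts,float).reshape(-1,1,2),K,d).reshape(-1,2)
    ray=np.c_[u,np.ones(len(u))]@R; o=-R.T@t.ravel()
    return o+ray*((z-o[2])/ray[:,2])[:,None]
def w2px(n,P):
    K,d,r,t=cal(n); return cv2.projectPoints(np.array(P,float).reshape(-1,1,3),r,t,K,d)[0].reshape(-1,2)
def shot(n,name):
    im=capture(n); cv2.imwrite(f"pics/{name}.png",im[:,:,::-1]); return im
def rect(n,im,x0,x1,y0,y1,z,s=1000):
    # orthorectified view at height z: up = +x, left = +y
    X,Y=np.meshgrid(np.arange(x1,x0,-1/s),np.arange(y1,y0,-1/s),indexing="ij")
    p=w2px(n,np.c_[X.ravel(),Y.ravel(),np.full(X.size,z)]).reshape(*X.shape,2).astype(np.float32)
    return cv2.remap(im,p[...,0],p[...,1],cv2.INTER_LINEAR)
E
python3 - <<'E'
from h import *
for n in("scene","top"):
    shot(n,n+"0"); K,d,r,t=cal(n); print(n,-cv2.Rodrigues(r)[0].T@t.ravel(),K[0,0])
s=read_state(); print(s)
E
```

```text
scene [ 1.05447756 -0.45837246  1.10049846] 446.964997821275
top [ 0.2597017  -0.05005419  1.3396105 ] 481.60588017535093
{'time_s': 0.1, 'qpos': array([-1.37929667e+00,  3.81101683e-01,  1.29813053e+00,  3.70407636e-06,
        1.46361823e+00, -2.15285415e-01]), 'dq': array([-0.00022634, -0.00071092, -0.00350374,  0.00054357,  0.00072599,
        0.00092998]), 'effort': array([ 3.92791088e-03, -4.38649786e+01, -2.24912453e+01,  7.14847818e-02,
        3.42323491e-02, -5.57210649e-05]), 'eef_pos': array([ 0.21757022, -0.5048674 ,  0.23823235]), 'tcp_rot': array([ 9.79386793e-01,  2.01992857e-01,  9.32036882e-06, -6.28830046e-04]), 'contact_force': array([0.2430049 , 0.5434481 , 0.05787507]), 'torque': array([-0.00231598, -0.02697763, -0.01237219]), 'finger_force': 0.0, 'opening': 0.08791663794435534}
```

View pics/scene0.png

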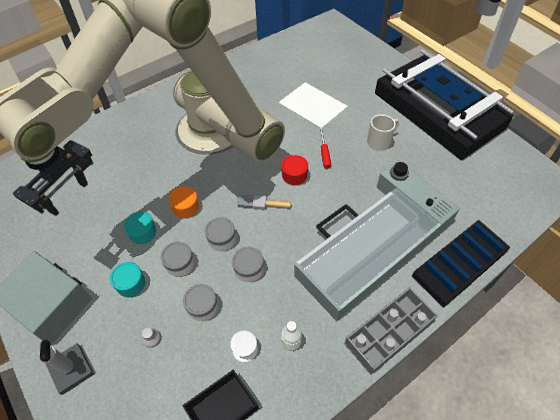

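View pics/top0.png

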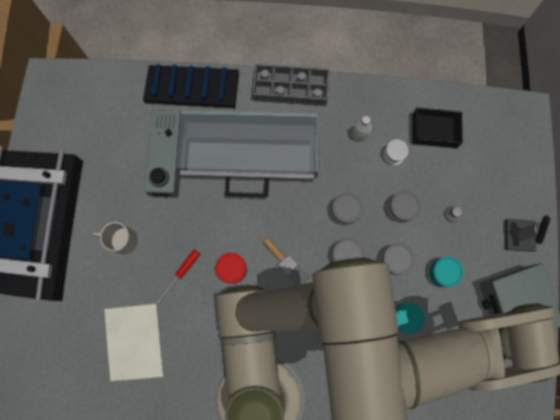

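Look-alikes of a tub in the top view: grey lids at (346,209), (404,207), (347,254) and (398,259); red (231,268); turquoise (447,271) and (410,318); white spool (396,152). Orange is hidden under the arm, at (184,202) in the scene view. The four grey-lidded ones are the tubs. I'll check this in a rectified crop.

```bash
python3 - <<'E'
from h import *
im=cv2.imread("pics/top0.png")
o=rect("top",im,0.2,0.75,-0.45,0.33,0.055)
for k in range(0,780,100): cv2.line(o,(k+30,0),(k+30,6),(0,255,0),1)
for k in range(50,550,100): cv2.line(o,(0,k),(6,k),(0,255,0),1)
cv2.imwrite("pics/r0.png",o)
print(px2w("top",[(346,209),(404,207),(347,254),(398,259)],.055).round(3))
# tub lids from the scene view
print(px2w("scene",[(221,230),(177,255),(249,260),(202,298)],.055).round(3))
print("spool,bottlebase,nozzle",px2w("top",[(396,152)],.05).round(3),px2w("scene",[(291,345)],0).round(3),px2w("top",[(456,212)],.045).round(3))
E
```

```text
[[ 0.527 -0.201  0.055]
 [ 0.544 -0.361  0.055]
 [ 0.404 -0.21   0.055]
 [ 0.4   -0.348  0.055]]
[[ 0.413 -0.206  0.055]
 [ 0.409 -0.344  0.055]
 [ 0.537 -0.197  0.055]
 [ 0.556 -0.354  0.055]]
spool,bottlebase,nozzle [[ 0.703 -0.336  0.05 ]] [[ 0.773 -0.236  0.   ]] [[ 0.543 -0.513  0.045]]
```

View pics/r0.png

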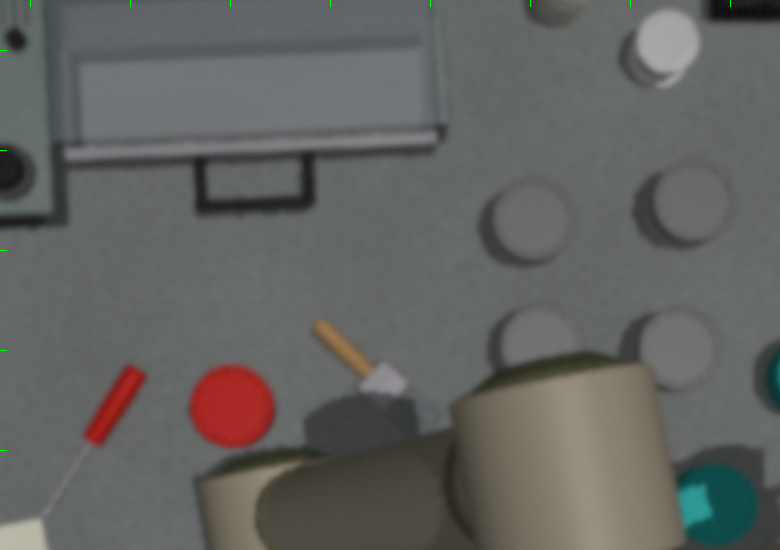

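The crop shows four grey tubs at about (0.529,-0.202), (0.548,-0.362), (0.400,-0.208) and (0.401,-0.347). The warmer is yawed by about 2.5°. Next I'll measure the handle and front panel more closely.

```bash
python3 - <<'E'
from h import *
im=cv2.imread("pics/top0.png")
a=rect("top",im,0.51,0.64,-0.13,0.27,0.047,2000); b=rect("top",im,0.51,0.64,-0.13,0.27,0.036,2000)
cv2.imwrite("pics/r1.png",np.vstack([a,b]))
E
```

```text
(no output)
```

View pics/r1.png

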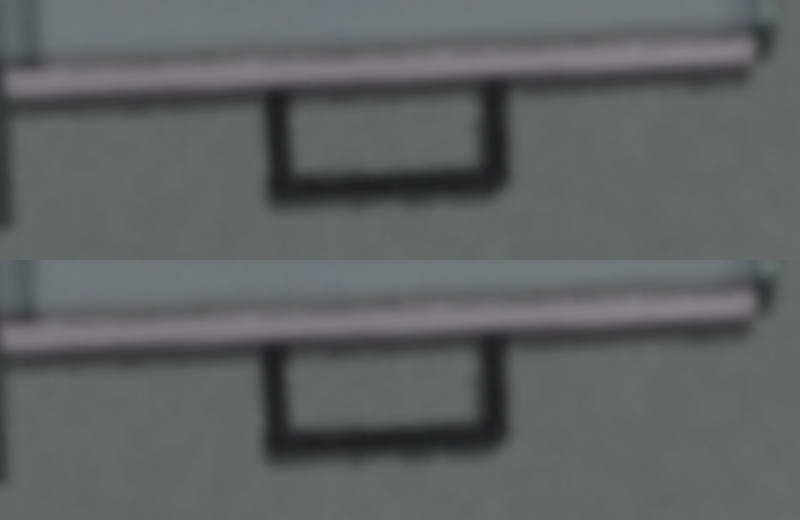

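The panel's centre runs from (0.599, 0.268) to (0.616, -0.108), which gives a yaw of about 2.6°. The bar is at about (0.550, 0.076) and the gap behind it is centred at about x 0.579. I'll hook the bar with shut fingers.

{"method": "send_rows", "body": {
  "increments": [
    [[50, 60, 0], -10, 0],
    [[90, 120, 0], -20, 0],
    [[130, 180, 0], -21, 0],
    [[160, 240, 0], -21, 0],
    [[190, 290, 0], -21, 0]
  ]
}}

```text
time_s: 0.72
eef_pos: [0.3905, -0.2436, 0.2386]
tcp_rot: [1.0, 0.02, -0.0, -0.0]
contact_force: [-0.4, -1.1, -0.1]
opening: 0.0404
finger_force: 0.0
```

{"method": "send_rows", "body": {
  "increments": [
    [[40, 55, 0], 0, 0],
    [[80, 110, 0], 0, 0],
    [[115, 165, 0], 0, 0],
    [[150, 220, 0], 0, 0],
    [[171, 291, 0], 0, 0]
  ]
}}

```text
time_s: 1.35
eef_pos: [0.5528, 0.0215, 0.2382]
tcp_rot: [1.0, 0.02, -0.0, -0.0]
contact_force: [-0.2, -0.2, 0.1]
opening: 0.0005
finger_force: 0.0
```

{"method": "send_rows", "body": {
  "increments": [
    [[0, 0, 0], 0, 0],
    [[0, 0, -50], 0, 0],
    [[0, 0, -100], 0, 0],
    [[0, 0, -150], 0, 0],
    [[0, 0, -150], 0, 0]
  ]
}}

```text
time_s: 1.98
eef_pos: [0.5499, 0.019, 0.0862]
tcp_rot: [1.0, 0.02, -0.004, -0.001]
contact_force: [0.3, -0.4, 0.4]
opening: 0.0002
finger_force: 0.0
```

{"method": "send_rows", "body": {
  "increments": [
    [[15, 30, 0], 0, 0],
    [[29, 57, 0], 0, 0],
    [[29, 57, 0], 0, 0],
    [[29, 57, 0], 0, 0]
  ]
}}

```text
time_s: 2.48
eef_pos: [0.581, 0.0758, 0.0901]
tcp_rot: [1.0, 0.02, 0.001, 0.0]
contact_force: [0.1, -0.0, 0.2]
opening: 0.0004
finger_force: 0.0
```

{"method": "send_rows", "body": {
  "increments": [
    [[0, 0, -20], 0, 0],
    [[0, 0, -40], 0, 0],
    [[0, 0, -63], 0, 0],
    [[0, 0, -63], 0, 0]
  ]
}}

```text
time_s: 2.98
eef_pos: [0.58, 0.0756, 0.0252]
tcp_rot: [1.0, 0.02, -0.001, -0.0]
contact_force: [0.5, 0.9, 0.1]
opening: 0.0002
finger_force: 0.0
```

{"method": "send_rows", "body": {
  "increments": [
    [[-12, 0, 0], 0, 0],
    [[-25, -1, 0], 0, 0],
    [[-38, -2, 0], 0, 0],
    [[-51, -2, 0], 0, 0],
    [[-64, -3, 0], 0, 0]
  ]
}}

```text
time_s: 3.6
eef_pos: [0.5165, 0.0735, 0.0267]
tcp_rot: [1.0, 0.02, 0.001, 0.0]
contact_force: [1.4, 1.4, 1.5]
opening: 0.0003
finger_force: 1.1
```

{"method": "send_rows", "body": {
  "increments": [
    [[-12, 0, 0], 0, 0],
    [[-24, -1, 0], 0, 0],
    [[-36, -2, 0], 0, 0],
    [[-48, -2, 0], 0, 0],
    [[-60, -3, 0], 0, 0]
  ]
}}

```text
time_s: 4.22
eef_pos: [0.4616, 0.0707, 0.0264]
tcp_rot: [1.0, 0.019, 0.007, -0.0]
contact_force: [44.0, 15.1, -30.0]
opening: 0.0003
finger_force: 21.9
```

{"method": "send_rows", "body": {
  "increments": [
    [[-4, 0, 0], 0, 0],
    [[-8, 0, 0], 0, 0],
    [[-11, 0, 0], 0, 0],
    [[-13, 0, 0], 0, 0]
  ]
}}

```text
time_s: 4.72
eef_pos: [0.4615, 0.0701, 0.0278]
tcp_rot: [1.0, 0.018, 0.021, 0.001]
contact_force: [68.6, 13.8, -45.7]
opening: 0.0006
finger_force: 33.8
```

{"method": "send_rows", "body": {
  "increments": [
    [[15, 1, 0], 0, 0],
    [[27, 1, 0], 0, 0],
    [[27, 1, 0], 0, 0]
  ]
}}

```text
time_s: 5.1
eef_pos: [0.4702, 0.0716, 0.0254]
tcp_rot: [1.0, 0.02, -0.001, -0.0]
contact_force: [-0.2, -0.4, 0.1]
opening: 0.0003
finger_force: 0.0
```

```bash
python3 - <<'E'
from h import *
im=shot("top","top1")[:,:,::-1].copy()
o=rect("top",im,0.3,0.7,-0.45,0.33,0.047)
cv2.imwrite("pics/r2.png",o)
E
```

```text
(no output)
```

View pics/r2.png

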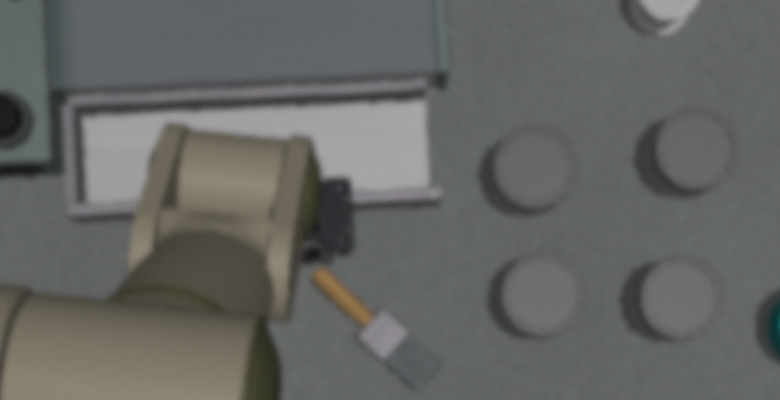

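```bash
python3 - <<'E'
from h import *
A=[rect("top",cv2.imread(f"pics/top{k}.png",0),0.46,0.66,-0.12,-0.04,0.047,1000).astype(float) for k in(0,1)]
for a in A:
  for c in (20,45,65): # y=-.06,-.085,-.105
    print(-.04-c/1000, a[:,c-3:c+4].mean(1).round().astype(int)[::2].tolist())
c=np.vstack([rect("top",cv2.imread(f"pics/top{k}.png"),0.48,0.66,-0.14,-0.02,0.047,3000) for k in (0,1)])
cv2.imwrite("pics/r3.png",np.hstack([c[:540],c[540:]]))
E
```

```text
-0.06 [117, 117, 117, 117, 116, 117, 117, 117, 116, 116, 116, 116, 116, 116, 115, 112, 107, 101, 98, 98, 103, 112, 121, 129, 129, 122, 107, 86, 70, 61, 65, 74, 84, 94, 100, 102, 103, 103, 102, 101, 101, 100, 100, 101, 101, 101, 101, 100, 100, 100, 101, 100, 101, 102, 101, 101, 101, 101, 101, 102, 101, 101, 101, 101, 101, 101, 101, 100, 100, 100, 100, 99, 99, 99, 101, 102, 102, 102, 102, 101, 101, 101, 101, 101, 100, 100, 101, 101, 101, 101, 102, 102, 103, 102, 102, 102, 101, 101, 101, 101]
-0.08499999999999999 [116, 116, 116, 116, 117, 117, 117, 116, 117, 117, 117, 116, 116, 115, 113, 109, 103, 97, 95, 96, 105, 116, 126, 129, 125, 114, 94, 76, 63, 61, 64, 71, 82, 91, 97, 100, 100, 100, 100, 100, 100, 101, 101, 101, 102, 102, 103, 104, 104, 104, 104, 104, 103, 102, 100, 99, 101, 101, 101, 102, 102, 102, 102, 102, 102, 102, 102, 102, 102, 101, 102, 102, 103, 103, 104, 104, 104, 103, 103, 103, 102, 102, 102, 101, 102, 102, 103, 103, 102, 102, 103, 102, 102, 102, 102, 102, 102, 102, 102, 102]
-0.10500000000000001 [96, 95, 96, 96, 96, 96, 96, 96, 96, 96, 96, 96, 96, 96, 93, 86, 78, 71, 74
[... 1516 characters left out ...]
8, 99, 98, 99, 99, 99, 99, 99, 99, 98, 98, 98, 98, 98, 98, 98, 98, 98, 99, 99, 99, 99, 100, 101, 102, 102, 102, 102, 102, 102, 102, 101, 101, 101, 101, 101, 101, 101, 102, 103, 107, 113, 121, 129, 132, 130, 121, 105, 88, 75, 73, 82, 90, 97, 99, 101, 101, 101, 101, 100, 99, 99, 99, 99, 99, 100, 100, 101]Traceback (most recent call last):
  File "<stdin>", line 7, in <module>
    return _nx.concatenate(arrs, 1, dtype=dtype, casting=casting)
           ~~~~~~~~~~~~~~~^^^^^^^^^^^^^^^^^^^^^^^^^^^^^^^^^^^^^^^
ValueError: all the input array dimensions except for the concatenation axis must match exactly, but along dimension 0, the array at index 0 has size 540 and the array at index 1 has size 542
```

The tray stopped hard after about 109 mm of travel. The rear rail is now about flush with the cabinet front, so it is at its stop and must have started about 10 mm ajar. The lane's centreline is x ≈ 0.559 − 0.045·(y+0.06), with the mouth at y ≈ −0.11. First I'll shift the nearest tub +x onto that line.

{"method": "send_rows", "body": {
  "increments": [
    [[0, 0, 45], 0, 0],
    [[0, 0, 80], 0, 0.5],
    [[-2, -60, 80], 0, 0.5],
    [[-4, -120, 80], 0, 0.5],
    [[-4, -180, 80], 0, 0.5]
  ]
}}

```text
time_s: 5.78
eef_pos: [0.4654, -0.1095, 0.1057]
tcp_rot: [1.0, 0.02, -0.001, -0.0]
contact_force: [0.6, 0.5, 0.4]
opening: 0.0382
finger_force: 0.0
```

{"method": "send_rows", "body": {
  "increments": [
    [[0, -50, 0], 0, 0.5],
    [[0, -94, 0], 0, 0.5],
    [[0, -94, 0], 0, 0.5],
    [[0, -94, 0], 0, 0.5]
  ]
}}

```text
time_s: 6.28
eef_pos: [0.466, -0.2012, 0.1055]
tcp_rot: [1.0, 0.02, -0.001, -0.001]
contact_force: [-0.1, 0.2, -1.0]
opening: 0.0439
finger_force: 0.0
```

```bash
python3 - <<'E'
from h import *
s=read_state(); print(s["eef_pos"],s["opening"])
im=shot("top","top2"); im2=shot("scene","scene2")
E
```

```text
[ 0.46598327 -0.20119527  0.10545203] 0.04393858346341141
```

View pics/scene2.png

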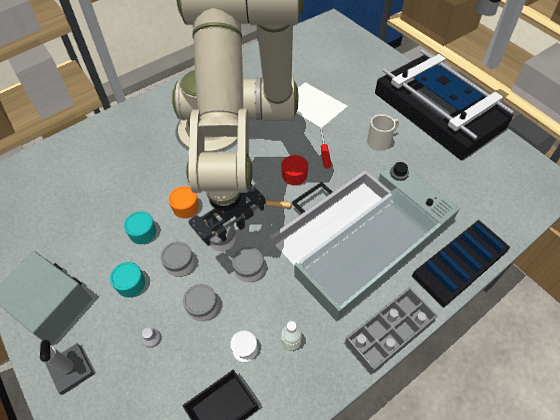

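The scene view shows the tray out and the four grey tubs where they were. The nearest tub is at (249,260), with the gripper hovering between it and its neighbour. I'll lower and push it +x.

{"method": "send_rows", "body": {
  "increments": [
    [[2, 0, -40], 0, 0.5],
    [[2, 0, -75], 0, 0.5],
    [[2, 0, -83], 0, 0.5],
    [[2, 0, -83], 0, 0.5]
  ]
}}

```text
time_s: 6.88
eef_pos: [0.469, -0.2019, 0.0232]
tcp_rot: [1.0, 0.021, -0.0, -0.0]
contact_force: [0.3, -0.2, -0.1]
opening: 0.0439
finger_force: 0.0
```

{"method": "send_rows", "body": {
  "increments": [
    [[8, 0, 0], 0, 0.5],
    [[18, 0, 0], 0, 0.5],
    [[29, 0, 0], 0, 0.5],
    [[40, 0, 0], 0, 0.5],
    [[49, 0, 0], 0, 0.5]
  ]
}}

```text
time_s: 7.5
eef_pos: [0.5184, -0.2023, 0.0228]
tcp_rot: [1.0, 0.02, -0.0, -0.0]
contact_force: [-4.3, -0.4, 4.2]
opening: 0.0444
finger_force: 2.3
```

{"method": "send_rows", "body": {
  "increments": [
    [[0, 0, 0], 0, 0.5],
    [[-10, 0, 0], 0, 0.5],
    [[-16, 0, 30], 0, 0.5],
    [[-16, 0, 80], 0, 0.5],
    [[-16, 0, 80], 0, 0.5]
  ]
}}

```text
time_s: 8.12
eef_pos: [0.5025, -0.2032, 0.1058]
tcp_rot: [1.0, 0.02, 0.003, 0.002]
contact_force: [0.0, -0.8, -0.2]
opening: 0.0443
finger_force: 0.0
```

```bash
cat >> h.py <<'E'
def lids(names=("scene",),lo=None):
    # grey lid top discs: ellipse-like matching by comparing with a disc template in the rectified view at lid height
    out={}
    for n in names:
        im=capture(n); o=rect(n,im,0.3,0.68,-0.5,0.25,0.055)
        g=cv2.medianBlur(cv2.cvtColor(o,cv2.COLOR_RGB2GRAY),5)
        out[n]=cv2.HoughCircles(g,cv2.HOUGH_GRADIENT,1,50,param1=60,param2=14,minRadius=37,maxRadius=44)
        c=out[n]; out[n]=[] if c is None else [(round(.68-r/1000,3),round(.25-q/1000,3),round(float(R))) for q,r,R in c[0]]
        cv2.imwrite(f"pics/rect_{n}.png",o[:,:,::-1])
    return out
E
python3 - <<'E'
from h import *
print(lids(("scene","top")))
E
```

```text
{'scene': [(np.float32(0.552), np.float32(-0.362), 42), (np.float32(0.404), np.float32(-0.346), 42), (np.float32(0.572), np.float32(-0.204), 41), (np.float32(0.378), np.float32(0.076), 38), (np.float32(0.378), np.float32(-0.488), 42), (np.float32(0.358), np.float32(-0.132), 40)], 'top': [(np.float32(0.374), np.float32(-0.464), 42), (np.float32(0.402), np.float32(-0.35), 42)]}
```

{"method": "send_rows", "body": {
  "increments": [
    [[20, -30, 0], 10, 0.5],
    [[40, -50, 0], 20, 0.5],
    [[64, -67, 0], 30, 0.5],
    [[64, -67, 0], 40, 0.5],
    [[64, -67, 0], 50, 0.5]
  ]
}}

```text
time_s: 8.85
eef_pos: [0.5651, -0.2692, 0.1005]
tcp_rot: [0.896, 0.443, -0.001, -0.002]
contact_force: [-0.2, 0.2, -0.1]
opening: 0.0443
finger_force: 0.0
```

{"method": "send_rows", "body": {
  "increments": [
    [[0, 0, 0], 10, 0.5],
    [[0, 0, 0], 20, 0.5],
    [[0, 0, 0], 30, 0.5],
    [[0, 0, 0], 40, 0.5],
    [[0, 0, 0], 40, 0.5]
  ]
}}

```text
time_s: 9.48
eef_pos: [0.5651, -0.2691, 0.1011]
tcp_rot: [0.693, 0.721, -0.0, -0.001]
contact_force: [0.4, -0.4, -1.8]
opening: 0.044
finger_force: 0.0
```

{"method": "send_rows", "body": {
  "increments": [
    [[0, 0, -40], 0, 0.5],
    [[0, 0, -75], 0, 0.5],
    [[0, 0, -84], 0, 0.5],
    [[0, 0, -84], 0, 0.5]
  ]
}}

```text
time_s: 9.98
eef_pos: [0.5658, -0.2694, 0.0187]
tcp_rot: [0.693, 0.721, -0.0, -0.0]
contact_force: [0.5, -0.1, 0.9]
opening: 0.0441
finger_force: 0.0
```

{"method": "send_rows", "body": {
  "increments": [
    [[1, 15, 2], 0, 0.5],
    [[1, 30, 2], 0, 0.5],
    [[0, 45, 2], 0, 0.5],
    [[0, 60, 2], 0, 0.5],
    [[-1, 75, 2], 0, 0.5]
  ]
}}

```text
time_s: 10.6
eef_pos: [0.5651, -0.1936, 0.0212]
tcp_rot: [0.693, 0.721, 0.0, 0.001]
contact_force: [0.5, -4.0, 3.4]
opening: 0.0441
finger_force: 2.2
```

{"method": "send_rows", "body": {
  "increments": [
    [[-1, 18, 0], 0, 0.5],
    [[-2, 36, 0], 0, 0.5],
    [[-2, 54, 0], 0, 0.5],
    [[-3, 72, 0], 0, 0.5],
    [[-4, 90, 0], 0, 0.5]
  ]
}}

```text
time_s: 11.22
eef_pos: [0.5607, -0.1031, 0.0208]
tcp_rot: [0.693, 0.721, -0.0, -0.0]
contact_force: [-0.4, -4.4, 3.3]
opening: 0.0442
finger_force: 2.3
```

```bash
python3 - <<'E'
from h import *
print(lids(("scene",)))
E
```

```text
{'scene': [(np.float32(0.558), np.float32(-0.362), 38), (np.float32(0.412), np.float32(-0.346), 43), (np.float32(0.406), np.float32(-0.208), 42), (np.float32(0.474), np.float32(-0.039), 43), (np.float32(0.378), np.float32(-0.485), 41)]}
```

View pics/rect_scene.png

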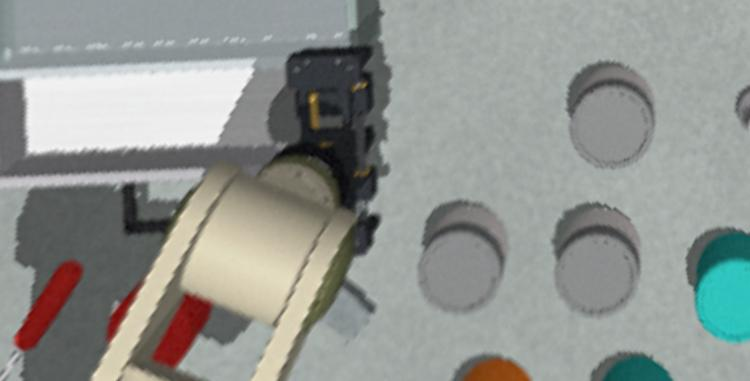

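The crop shows the gripper at the lane mouth with tub A ahead of it in the lane. The other tubs are at (462,268), (598,262) and (612,125), unmoved. I'll carry on deeper.

{"method": "send_rows", "body": {
  "increments": [
    [[-1, 18, 0], 0, 0.5],
    [[-2, 36, 0], 0, 0.5],
    [[-2, 54, 0], 0, 0.5],
    [[-3, 72, 0], 0, 0.5],
    [[-4, 90, 0], 0, 0.5]
  ]
}}

```text
time_s: 11.9
eef_pos: [0.5566, -0.0129, 0.0206]
tcp_rot: [0.693, 0.721, -0.0, -0.0]
contact_force: [-0.3, -1.4, -1.1]
opening: 0.044
finger_force: 0.6
```

{"method": "send_rows", "body": {
  "increments": [
    [[-1, 18, 0], 0, 0.5],
    [[-2, 36, 0], 0, 0.5],
    [[-2, 54, 0], 0, 0.5],
    [[-3, 72, 0], 0, 0.5],
    [[-4, 90, 0], 0, 0.5]
  ]
}}

```text
time_s: 12.52
eef_pos: [0.5527, 0.0768, 0.0207]
tcp_rot: [0.693, 0.721, -0.0, -0.0]
contact_force: [0.3, -1.4, -0.4]
opening: 0.0442
finger_force: 0.7
```

{"method": "send_rows", "body": {
  "increments": [
    [[0, -10, 0], 0, 0.5],
    [[0, -14, 40], 0, 0.5],
    [[0, -14, 90], 0, 0.5],
    [[4, -70, 90], 0, 0.5],
    [[4, -130, 90], 0, 0.5]
  ]
}}

```text
time_s: 13.15
eef_pos: [0.5571, -0.0561, 0.1116]
tcp_rot: [0.692, 0.722, 0.0, 0.001]
contact_force: [1.0, -0.1, 1.3]
opening: 0.0443
finger_force: 0.0
```

{"method": "send_rows", "body": {
  "increments": [
    [[5, -60, 0], 0, 0.5],
    [[10, -120, 0], 0, 0.5],
    [[10, -180, 0], 0, 0.5],
    [[10, -240, 0], 0, 0.5],
    [[10, -300, 0], 0, 0.5]
  ]
}}

```text
time_s: 13.78
eef_pos: [0.566, -0.3571, 0.1108]
tcp_rot: [0.693, 0.721, 0.0, 0.0]
contact_force: [1.1, 0.3, 0.4]
opening: 0.0439
finger_force: 0.0
```

```bash
python3 - <<'E'
from h import *
print(lids(("scene","top")))
E
```

```text
{'scene': [(np.float32(0.378), np.float32(0.076), 38), (np.float32(0.558), np.float32(-0.362), 43), (np.float32(0.55), np.float32(0.124), 41), (np.float32(0.381), np.float32(-0.484), 41), (np.float32(0.418), np.float32(-0.208), 38)], 'top': [(np.float32(0.542), np.float32(0.12), 43), (np.float32(0.374), np.float32(-0.464), 41)]}
```

View pics/rect_scene.png

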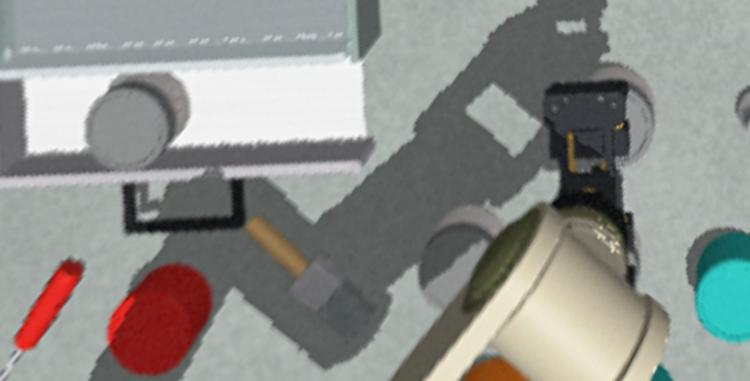

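{"method": "send_rows", "body": {
  "increments": [
    [[-10, -50, 0], 0, 0.5],
    [[-15, -73, 0], 0, 0.5],
    [[-15, -73, -40], 0, 0.5],
    [[-15, -73, -80], 0, 0.5],
    [[-15, -73, -90], 0, 0.5]
  ]
}}

```text
time_s: 14.5
eef_pos: [0.551, -0.426, 0.0183]
tcp_rot: [0.693, 0.721, 0.0, -0.002]
contact_force: [0.2, -0.0, 0.6]
opening: 0.044
finger_force: 0.0
```

{"method": "send_rows", "body": {
  "increments": [
    [[0, 8, 0], 0, 0.5],
    [[0, 20, 0], 0, 0.5],
    [[1, 34, 0], 0, 0.5],
    [[2, 48, 0], 0, 0.5],
    [[3, 62, 0], 0, 0.5]
  ]
}}

```text
time_s: 15.12
eef_pos: [0.5552, -0.3648, 0.0216]
tcp_rot: [0.693, 0.721, -0.0, 0.001]
contact_force: [0.4, -2.5, 3.4]
opening: 0.0442
finger_force: 2.0
```

{"method": "send_rows", "body": {
  "increments": [
    [[1, 15, 0], 0, 0.5],
    [[3, 30, 0], 0, 0.5],
    [[4, 45, 0], 0, 0.5],
    [[6, 60, 0], 0, 0.5],
    [[8, 75, 0], 0, 0.5]
  ]
}}

```text
time_s: 15.75
eef_pos: [0.5629, -0.2894, 0.0207]
tcp_rot: [0.693, 0.721, -0.0, -0.0]
contact_force: [0.2, -3.4, 3.9]
opening: 0.0442
finger_force: 2.1
```

```bash
python3 - <<'E'
from h import *
print(lids(("scene","top")))
E
```

```text
{'scene': [(np.float32(0.552), np.float32(0.125), 41), (np.float32(0.414), np.float32(-0.348), 41), (np.float32(0.38), np.float32(-0.484), 41), (np.float32(0.378), np.float32(0.076), 38), (np.float32(0.488), np.float32(-0.263), 40)], 'top': [(np.float32(0.374), np.float32(-0.462), 40), (np.float32(0.546), np.float32(0.12), 42), (np.float32(0.402), np.float32(-0.348), 40)]}
```

{"method": "send_rows", "body": {
  "increments": [
    [[2, 18, 0], 0, 0.5],
    [[3, 36, 0], 0, 0.5],
    [[3, 54, 0], 0, 0.5],
    [[3, 72, 0], 0, 0.5],
    [[2, 90, 0], 0, 0.5]
  ]
}}

```text
time_s: 16.48
eef_pos: [0.5647, -0.199, 0.0207]
tcp_rot: [0.693, 0.721, 0.0, -0.0]
contact_force: [0.2, -1.8, -1.2]
opening: 0.0443
finger_force: 0.6
```

{"method": "send_rows", "body": {
  "increments": [
    [[-1, 18, 0], 0, 0.5],
    [[-2, 36, 0], 0, 0.5],
    [[-2, 54, 0], 0, 0.5],
    [[-3, 72, 0], 0, 0.5],
    [[-4, 90, 0], 0, 0.5]
  ]
}}

```text
time_s: 17.1
eef_pos: [0.5607, -0.1092, 0.0208]
tcp_rot: [0.693, 0.721, 0.0, 0.0]
contact_force: [-0.1, -0.6, -0.8]
opening: 0.044
finger_force: 0.6
```

{"method": "send_rows", "body": {
  "increments": [
    [[-1, 18, 0], 0, 0.5],
    [[-2, 36, 0], 0, 0.5],
    [[-2, 54, 0], 0, 0.5],
    [[-3, 72, 0], 0, 0.5],
    [[-4, 90, 0], 0, 0.5]
  ]
}}

```text
time_s: 17.73
eef_pos: [0.5567, -0.0192, 0.0207]
tcp_rot: [0.693, 0.721, -0.0, -0.0]
contact_force: [0.6, -1.3, -1.0]
opening: 0.044
finger_force: 0.7
```

{"method": "send_rows", "body": {
  "increments": [
    [[-1, 14, 0], 0, 0.5],
    [[-1, 25, 0], 0, 0.5],
    [[-1, 12, 0], 0, 0.5],
    [[-1, 10, 45], 0, 0.5],
    [[-1, 10, 90], 0, 0.5]
  ]
}}

```text
time_s: 18.35
eef_pos: [0.5557, -0.0116, 0.1117]
tcp_rot: [0.693, 0.721, -0.0, -0.0]
contact_force: [0.6, 0.1, 0.2]
opening: 0.044
finger_force: 0.0
```

```bash
python3 - <<'E'
from h import *
print("orange,turq1,turq2,red",px2w("scene",[(184,195),(140,220),(127,272),(295,163)],.055).round(3))
print(lids(("scene","top")))
E
```

```text
orange,turq1,turq2,red [[ 0.243 -0.229  0.055]
 [ 0.244 -0.374  0.055]
 [ 0.374 -0.477  0.055]
 [ 0.342  0.107  0.055]]
{'scene': [(np.float32(0.404), np.float32(-0.346), 42), (np.float32(0.416), np.float32(-0.212), 42), (np.float32(0.38), np.float32(-0.485), 41), (np.float32(0.55), np.float32(0.134), 42), (np.float32(0.56), np.float32(0.045), 42), (np.float32(0.406), np.float32(0.122), 40)], 'top': [(np.float32(0.4), np.float32(-0.195), 39), (np.float32(0.372), np.float32(-0.464), 41), (np.float32(0.402), np.float32(-0.35), 40)]}
```

View pics/rect_scene.png

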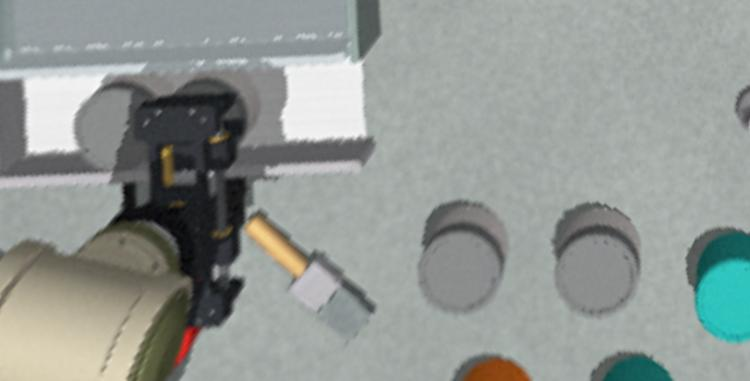

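A and B stand in the lane at (100,125) and (200,120) of the crop. C is at (0.406,-0.209) and D at (0.405,-0.348). The orange look-alike's edge is at x ≈ 0.285, so it clears. I'll go behind C and push it +x.

{"method": "send_rows", "body": {
  "increments": [
    [[-30, -40, 20], -10, 0.5],
    [[-70, -80, 20], -20, 0.5],
    [[-110, -120, 20], -30, 0.5],
    [[-150, -160, 20], -40, 0.5],
    [[-190, -190, 20], -50, 0.5]
  ]
}}

```text
time_s: 19.08
eef_pos: [0.3641, -0.2021, 0.1303]
tcp_rot: [0.934, 0.358, -0.0, -0.0]
contact_force: [0.8, -0.1, -0.6]
opening: 0.044
finger_force: 0.0
```

{"method": "send_rows", "body": {
  "increments": [
    [[-31, -7, 0], -10, 0.5],
    [[-31, -7, 0], -20, 0.5],
    [[-31, -7, 0], -30, 0.5],
    [[-31, -7, 0], -40, 0.5],
    [[-31, -7, 0], -40, 0.5]
  ]
}}

```text
time_s: 19.7
eef_pos: [0.3344, -0.2077, 0.1303]
tcp_rot: [1.0, 0.02, -0.0, -0.0]
contact_force: [-0.3, 0.1, 0.4]
opening: 0.0443
finger_force: 0.0
```

{"method": "send_rows", "body": {
  "increments": [
    [[0, 0, -50], 0, 0.5],
    [[0, 0, -95], 0, 0.5],
    [[0, 0, -109], 0, 0.5],
    [[0, 0, -109], 0, 0.5]
  ]
}}

```text
time_s: 20.2
eef_pos: [0.3343, -0.2072, 0.0209]
tcp_rot: [1.0, 0.021, -0.001, -0.001]
contact_force: [-0.6, 0.0, 0.2]
opening: 0.0439
finger_force: 0.0
```

{"method": "send_rows", "body": {
  "increments": [
    [[10, 0, 0], 0, 0.5],
    [[22, 0, 0], 0, 0.5],
    [[37, 0, 0], 0, 0.5],
    [[52, 0, 0], 0, 0.5],
    [[67, 0, 0], 0, 0.5]
  ]
}}

```text
time_s: 20.82
eef_pos: [0.4028, -0.2071, 0.0219]
tcp_rot: [1.0, 0.02, -0.0, -0.0]
contact_force: [-4.4, 1.0, 3.9]
opening: 0.0439
finger_force: 2.1
```

{"method": "send_rows", "body": {
  "increments": [
    [[15, 0, 0], 0, 0.5],
    [[30, 0, 0], 0, 0.5],
    [[45, 0, 0], 0, 0.5],
    [[60, 0, 0], 0, 0.5],
    [[75, 0, 0], 0, 0.5]
  ]
}}

```text
time_s: 21.45
eef_pos: [0.4777, -0.2073, 0.0217]
tcp_rot: [1.0, 0.02, -0.0, -0.0]
contact_force: [-4.0, 0.6, 3.6]
opening: 0.0442
finger_force: 2.2
```

{"method": "send_rows", "body": {
  "increments": [
    [[15, 0, 0], 0, 0.5],
    [[30, 0, 0], 0, 0.5],
    [[42, 0, 0], 0, 0.5],
    [[42, 0, 0], 0, 0.5],
    [[30, 0, 0], 0, 0.5]
  ]
}}

```text
time_s: 22.08
eef_pos: [0.5068, -0.2073, 0.0215]
tcp_rot: [1.0, 0.02, 0.0, 0.0]
contact_force: [0.2, 0.4, -0.2]
opening: 0.044
finger_force: 0.0
```

{"method": "send_rows", "body": {
  "increments": [
    [[-5, 0, 40], 0, 0.5],
    [[-5, 0, 85], 0, 0.5],
    [[20, -20, 85], 10, 0.5],
    [[40, -45, 85], 20, 0.5],
    [[62, -70, 85], 30, 0.5]
  ]
}}

```text
time_s: 22.7
eef_pos: [0.5684, -0.2781, 0.1067]
tcp_rot: [0.96, 0.281, -0.0, -0.0]
contact_force: [0.2, 0.3, 1.0]
opening: 0.044
finger_force: 0.0
```

```bash
python3 - <<'E'
from h import *
print(read_state()["eef_pos"],lids(("scene","top")))
E
```

```text
[ 0.5683916  -0.27812194  0.10673372] {'scene': [(np.float32(0.412), np.float32(-0.346), 43), (np.float32(0.554), np.float32(0.051), 41), (np.float32(0.572), np.float32(-0.208), 42), (np.float32(0.552), np.float32(0.134), 41), (np.float32(0.38), np.float32(-0.485), 41), (np.float32(0.346), np.float32(0.102), 41)], 'top': [(np.float32(0.402), np.float32(-0.35), 40), (np.float32(0.372), np.float32(-0.464), 42)]}
```

{"method": "send_rows", "body": {
  "increments": [
    [[0, 0, 0], 10, 0.5],
    [[0, 0, 0], 20, 0.5],
    [[0, 0, 0], 30, 0.5],
    [[0, 0, 0], 40, 0.5],
    [[0, 0, 0], 50, 0.5]
  ]
}}

```text
time_s: 23.42
eef_pos: [0.5676, -0.2767, 0.1066]
tcp_rot: [0.752, 0.659, -0.0, -0.001]
contact_force: [-0.1, 0.0, 0.2]
opening: 0.0441
finger_force: 0.0
```

{"method": "send_rows", "body": {
  "increments": [
    [[0, 0, 0], 10, 0.5],
    [[0, 0, -40], 10, 0.5],
    [[0, 0, -75], 10, 0.5],
    [[0, 0, -86], 10, 0.5],
    [[0, 0, -86], 10, 0.5]
  ]
}}

```text
time_s: 24.05
eef_pos: [0.5684, -0.2772, 0.021]
tcp_rot: [0.693, 0.721, -0.0, -0.0]
contact_force: [0.1, 0.1, 0.7]
opening: 0.0442
finger_force: 0.0
```

{"method": "send_rows", "body": {
  "increments": [
    [[0, 12, 0], 0, 0.5],
    [[-1, 26, 0], 0, 0.5],
    [[-2, 41, 0], 0, 0.5],
    [[-3, 59, 0], 0, 0.5],
    [[-3, 77, 0], 0, 0.5]
  ]
}}

```text
time_s: 24.68
eef_pos: [0.566, -0.1993, 0.0212]
tcp_rot: [0.693, 0.721, -0.0, 0.001]
contact_force: [-0.2, -4.0, 3.9]
opening: 0.0439
finger_force: 2.2
```

{"method": "send_rows", "body": {
  "increments": [
    [[-1, 18, 0], 0, 0.5],
    [[-2, 36, 0], 0, 0.5],
    [[-2, 54, 0], 0, 0.5],
    [[-3, 72, 0], 0, 0.5],
    [[-4, 90, 0], 0, 0.5]
  ]
}}

```text
time_s: 25.3
eef_pos: [0.5617, -0.1092, 0.0208]
tcp_rot: [0.693, 0.721, -0.0, 0.0]
contact_force: [0.5, -4.5, 3.3]
opening: 0.0439
finger_force: 2.4
```

{"method": "send_rows", "body": {
  "increments": [
    [[-1, 18, 0], 0, 0.5],
    [[-2, 36, 0], 0, 0.5],
    [[-2, 54, 0], 0, 0.5],
    [[-3, 72, 0], 0, 0.5],
    [[-4, 85, 0], 0, 0.5]
  ]
}}

```text
time_s: 25.92
eef_pos: [0.5577, -0.0245, 0.0208]
tcp_rot: [0.693, 0.721, -0.0, 0.0]
contact_force: [0.7, -7.1, 4.0]
opening: 0.0441
finger_force: 3.7
```

{"method": "send_rows", "body": {
  "increments": [
    [[0, -12, 0], 0, 0.5],
    [[0, -14, 45], 0, 0.5],
    [[0, -14, 100], 0, 0.5],
    [[-30, -50, 105], -10, 0.5],
    [[-60, -90, 105], -20, 0.5]
  ]
}}

```text
time_s: 26.55
eef_pos: [0.4968, -0.1161, 0.126]
tcp_rot: [0.809, 0.588, 0.0, -0.0]
contact_force: [0.6, -0.9, -0.2]
opening: 0.044
finger_force: 0.0
```

```bash
python3 - <<'E'
from h import *
print(read_state()["eef_pos"],lids(("scene","top")))
E
```

```text
[ 0.49681822 -0.11606592  0.12598006] {'scene': [(np.float32(0.548), np.float32(0.19), 41), (np.float32(0.552), np.float32(0.106), 42), (np.float32(0.412), np.float32(-0.346), 43), (np.float32(0.56), np.float32(0.015), 43), (np.float32(0.38), np.float32(-0.485), 41), (np.float32(0.38), np.float32(0.076), 38), (np.float32(0.337), np.float32(-0.016), 38)], 'top': [(np.float32(0.55), np.float32(0.018), 43), (np.float32(0.398), np.float32(-0.33), 41), (np.float32(0.544), np.float32(0.186), 42), (np.float32(0.374), np.float32(-0.462), 40), (np.float32(0.542), np.float32(0.102), 43)]}
```

View pics/rect_scene.png

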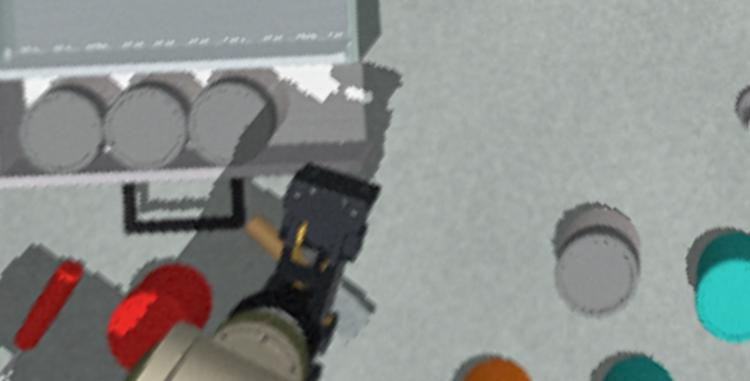

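Three tubs are touching in single file at y ≈ 0.188, 0.104 and 0.018. D is still at (0.406,-0.348), so I'll do the same with it.

{"method": "send_rows", "body": {
  "increments": [
    [[-30, -45, 0], -10, 0.5],
    [[-60, -90, 0], -20, 0.5],
    [[-90, -135, 0], -30, 0.5],
    [[-120, -180, 0], -40, 0.5],
    [[-150, -220, 0], -50, 0.5]
  ]
}}

```text
time_s: 27.28
eef_pos: [0.3467, -0.3365, 0.1253]
tcp_rot: [0.982, 0.191, 0.0, -0.001]
contact_force: [1.0, 0.6, 1.2]
opening: 0.0442
finger_force: 0.0
```

{"method": "send_rows", "body": {
  "increments": [
    [[-11, -11, 0], -10, 0.5],
    [[-11, -11, 0], -20, 0.5],
    [[-11, -11, -50], -20, 0.5],
    [[-11, -11, -95], -20, 0.5],
    [[-11, -11, -104], -20, 0.5]
  ]
}}

```text
time_s: 27.9
eef_pos: [0.3362, -0.345, 0.0195]
tcp_rot: [1.0, 0.02, -0.001, -0.003]
contact_force: [-0.4, 0.4, 0.5]
opening: 0.0441
finger_force: 0.0
```

{"method": "send_rows", "body": {
  "increments": [
    [[10, 0, 0], 0, 0.5],
    [[22, 0, 0], 0, 0.5],
    [[37, 0, 0], 0, 0.5],
    [[52, 0, 0], 0, 0.5],
    [[67, 0, 0], 0, 0.5]
  ]
}}

```text
time_s: 28.52
eef_pos: [0.405, -0.3463, 0.0221]
tcp_rot: [1.0, 0.02, 0.0, 0.0]
contact_force: [-3.5, 0.1, 2.3]
opening: 0.0441
finger_force: 1.8
```

{"method": "send_rows", "body": {
  "increments": [
    [[15, 0, 0], 0, 0.5],
    [[30, 0, 0], 0, 0.5],
    [[45, 0, 0], 0, 0.5],
    [[60, 0, 0], 0, 0.5],
    [[75, 0, 0], 0, 0.5]
  ]
}}

```text
time_s: 29.15
eef_pos: [0.4798, -0.3464, 0.0218]
tcp_rot: [1.0, 0.02, -0.0, -0.0]
contact_force: [-3.6, -0.4, 3.4]
opening: 0.0442
finger_force: 1.9
```

{"method": "send_rows", "body": {
  "increments": [
    [[15, 0, 0], 0, 0.5],
    [[30, 0, 0], 0, 0.5],
    [[44, 0, 0], 0, 0.5],
    [[44, 0, 0], 0, 0.5],
    [[32, 0, 0], 0, 0.5]
  ]
}}

```text
time_s: 29.78
eef_pos: [0.5107, -0.3461, 0.0214]
tcp_rot: [1.0, 0.021, 0.0, -0.0]
contact_force: [-0.6, 0.0, 0.0]
opening: 0.044
finger_force: 0.0
```

{"method": "send_rows", "body": {
  "increments": [
    [[-5, 0, 40], 0, 0.5],
    [[-5, 0, 85], 0, 0.5],
    [[20, -20, 85], 10, 0.5],
    [[40, -45, 85], 20, 0.5],
    [[56, -70, 85], 30, 0.5]
  ]
}}

```text
time_s: 30.4
eef_pos: [0.5664, -0.4171, 0.1067]
tcp_rot: [0.96, 0.281, -0.0, -0.0]
contact_force: [-0.2, -1.2, 0.7]
opening: 0.0442
finger_force: 0.0
```

```bash
python3 - <<'E'
from h import *
print(read_state()["eef_pos"],lids(("scene","top")))
E
```

```text
[ 0.566408   -0.41713765  0.10666754] {'scene': [(np.float32(0.556), np.float32(0.021), 41), (np.float32(0.552), np.float32(0.106), 42), (np.float32(0.548), np.float32(0.188), 42), (np.float32(0.378), np.float32(0.076), 38), (np.float32(0.579), np.float32(-0.344), 41)], 'top': [(np.float32(0.374), np.float32(-0.462), 41), (np.float32(0.548), np.float32(0.02), 43), (np.float32(0.544), np.float32(0.188), 41)]}
```

{"method": "send_rows", "body": {
  "increments": [
    [[6, 0, 0], 10, 0.5],
    [[6, 0, 0], 20, 0.5],
    [[6, 0, 0], 30, 0.5],
    [[6, 0, 0], 40, 0.5],
    [[6, 0, 0], 50, 0.5]
  ]
}}

```text
time_s: 31.12
eef_pos: [0.5716, -0.4156, 0.1066]
tcp_rot: [0.752, 0.659, 0.0, -0.001]
contact_force: [-0.7, 0.2, 0.1]
opening: 0.0441
finger_force: 0.0
```

{"method": "send_rows", "body": {
  "increments": [
    [[0, 0, 0], 10, 0.5],
    [[0, 0, -40], 10, 0.5],
    [[0, 0, -75], 10, 0.5],
    [[0, 0, -86], 10, 0.5],
    [[0, 0, -86], 10, 0.5]
  ]
}}

```text
time_s: 31.75
eef_pos: [0.5724, -0.4162, 0.021]
tcp_rot: [0.693, 0.721, 0.0, -0.0]
contact_force: [-0.0, -0.8, 1.1]
opening: 0.0437
finger_force: 0.0
```

{"method": "send_rows", "body": {
  "increments": [
    [[0, 12, 0], 0, 0.5],
    [[0, 26, 0], 0, 0.5],
    [[-1, 41, 0], 0, 0.5],
    [[-2, 59, 0], 0, 0.5],
    [[-3, 77, 0], 0, 0.5]
  ]
}}

```text
time_s: 32.38
eef_pos: [0.57, -0.3383, 0.0213]
tcp_rot: [0.693, 0.721, -0.0, 0.001]
contact_force: [0.4, -3.9, 3.2]
opening: 0.044
finger_force: 1.8
```

{"method": "send_rows", "body": {
  "increments": [
    [[-1, 18, 0], 0, 0.5],
    [[-2, 36, 0], 0, 0.5],
    [[-2, 54, 0], 0, 0.5],
    [[-3, 72, 0], 0, 0.5],
    [[-4, 90, 0], 0, 0.5]
  ]
}}

```text
time_s: 33.0
eef_pos: [0.5658, -0.2482, 0.0207]
tcp_rot: [0.693, 0.721, 0.0, 0.0]
contact_force: [0.4, -3.7, 2.6]
opening: 0.044
finger_force: 1.9
```

{"method": "send_rows", "body": {
  "increments": [
    [[-1, 18, 0], 0, 0.5],
    [[-2, 36, 0], 0, 0.5],
    [[-2, 54, 0], 0, 0.5],
    [[-3, 72, 0], 0, 0.5],
    [[-4, 90, 0], 0, 0.5]
  ]
}}

```text
time_s: 33.62
eef_pos: [0.5617, -0.1581, 0.0207]
tcp_rot: [0.693, 0.721, -0.0, -0.0]
contact_force: [-0.6, -4.0, 2.8]
opening: 0.0443
finger_force: 1.9
```

{"method": "send_rows", "body": {
  "increments": [
    [[-1, 14, 0], 0, 0.5],
    [[-2, 28, 0], 0, 0.5],
    [[-2, 40, 0], 0, 0.5],
    [[-2, 46, 0], 0, 0.5]
  ]
}}

```text
time_s: 34.12
eef_pos: [0.5597, -0.1126, 0.0207]
tcp_rot: [0.693, 0.721, -0.0, -0.0]
contact_force: [1.0, -2.1, 1.7]
opening: 0.044
finger_force: 1.7
```

```bash
python3 - <<'E'
from h import *
print(read_state()["eef_pos"],lids(("scene","top")))
E
```

```text
[ 0.55971458 -0.11256898  0.02067157] {'scene': [(np.float32(0.548), np.float32(0.103), 43), (np.float32(0.56), np.float32(0.017), 43), (np.float32(0.546), np.float32(0.188), 42), (np.float32(0.378), np.float32(-0.488), 43), (np.float32(0.476), np.float32(-0.053), 40)], 'top': [(np.float32(0.374), np.float32(-0.462), 40)]}
```

{"method": "send_rows", "body": {
  "increments": [
    [[0, 4, 0], 0, 0.5],
    [[0, 8, 0], 0, 0.5],
    [[0, 11, 0], 0, 0.5],
    [[0, 11, 0], 0, 0.5]
  ]
}}

```text
time_s: 34.72
eef_pos: [0.5598, -0.1026, 0.0206]
tcp_rot: [0.693, 0.721, -0.0, 0.0]
contact_force: [-0.3, -4.1, -1.7]
opening: 0.0442
finger_force: 1.6
```

{"method": "send_rows", "body": {
  "increments": [
    [[0, 2, 0], 0, 0.5],
    [[0, 4, 0], 0, 0.5],
    [[0, 4, 0], 0, 0.5]
  ]
}}

```text
time_s: 35.1
eef_pos: [0.5598, -0.0986, 0.0206]
tcp_rot: [0.693, 0.721, -0.0, 0.0]
contact_force: [0.3, -4.8, -1.5]
opening: 0.0438
finger_force: 1.9
```

{"method": "send_rows", "body": {
  "increments": [
    [[0, -12, 0], 0, 0.5],
    [[0, -14, 45], 0, 0.5],
    [[0, -14, 100], 0, 0.3],
    [[-40, -50, 110], -10, 0],
    [[-90, -80, 110], -20, 0]
  ]
}}

```text
time_s: 35.72
eef_pos: [0.4693, -0.1795, 0.1318]
tcp_rot: [0.809, 0.588, 0.001, 0.001]
contact_force: [-0.2, -0.4, 0.4]
opening: 0.0167
finger_force: 0.0
```

```bash
python3 - <<'E'
from h import *
print(read_state()["eef_pos"],lids(("scene","top")))
im=cv2.cvtColor(capture("top"),cv2.COLOR_RGB2BGR)
a=rect("top",im,0.45,0.65,-0.15,0.25,.055,2000)
b=cv2.imread("pics/rect_scene.png")[30:230,0:400]
cv2.imwrite("pics/r5.png",np.vstack([cv2.resize(a,(600,300)),cv2.resize(b,(600,300))]))
E
```

```text
[ 0.46933592 -0.17954966  0.13178235] {'scene': [(np.float32(0.548), np.float32(0.198), 41), (np.float32(0.378), np.float32(0.076), 38), (np.float32(0.551), np.float32(0.116), 42), (np.float32(0.556), np.float32(0.029), 41), (np.float32(0.558), np.float32(-0.053), 43), (np.float32(0.378), np.float32(-0.484), 40), (np.float32(0.395), np.float32(0.174), 41)], 'top': [(np.float32(0.374), np.float32(-0.46), 38), (np.float32(0.54), np.float32(0.192), 42), (np.float32(0.552), np.float32(0.11), 39)]}
```

View pics/r5.png

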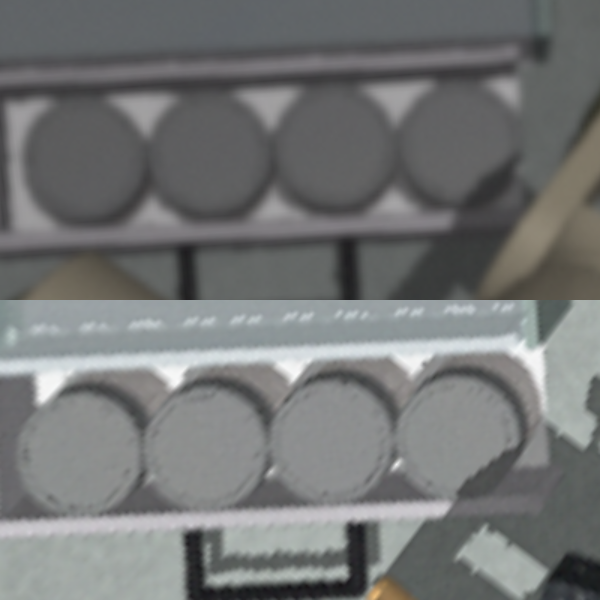

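All four are standing in file in the lane. The last one, at (460,145), is only a few mm inside the mouth, and there are about 12 mm spare at the far end. I'll push the file 7 mm further for margin.

{"method": "send_rows", "body": {
  "increments": [
    [[40, 30, 0], 10, 0.5],
    [[90, 58, 0], 20, 0.5],
    [[90, 62, 0], 20, 0.5],
    [[90, 62, 0], 20, 0.5]
  ]
}}

```text
time_s: 36.38
eef_pos: [0.5597, -0.1157, 0.1303]
tcp_rot: [0.692, 0.722, -0.0, -0.001]
contact_force: [0.2, -0.5, -0.9]
opening: 0.0422
finger_force: 0.0
```

{"method": "send_rows", "body": {
  "increments": [
    [[0, 0, -50], 0, 0.5],
    [[0, 0, -95], 0, 0.5],
    [[0, 0, -110], 0, 0.5],
    [[0, 0, -110], 0, 0.5]
  ]
}}

```text
time_s: 36.88
eef_pos: [0.5596, -0.1168, 0.0209]
tcp_rot: [0.693, 0.721, -0.0, -0.0]
contact_force: [-0.4, -0.3, 0.5]
opening: 0.0444
finger_force: 0.0
```

{"method": "send_rows", "body": {
  "increments": [
    [[0, 8, 0], 0, 0.5],
    [[0, 16, 0], 0, 0.5],
    [[0, 20, 0], 0, 0.5],
    [[0, 20, 0], 0, 0.5]
  ]
}}

```text
time_s: 37.38
eef_pos: [0.5605, -0.0966, 0.0218]
tcp_rot: [0.692, 0.721, 0.0, 0.001]
contact_force: [0.6, -3.6, 2.1]
opening: 0.044
finger_force: 1.7
```

{"method": "send_rows", "body": {
  "increments": [
    [[0, 3, 0], 0, 0.5],
    [[0, 5, 0], 0, 0.5],
    [[0, 5, 0], 0, 0.5]
  ]
}}

```text
time_s: 37.75
eef_pos: [0.5607, -0.0923, 0.0218]
tcp_rot: [0.693, 0.721, 0.0, 0.002]
contact_force: [-0.3, -6.6, 3.6]
opening: 0.0441
finger_force: 3.2
```

{"method": "send_rows", "body": {
  "increments": [
    [[0, -12, 0], 0, 0.5],
    [[0, -14, 45], 0, 0.5],
    [[0, -14, 100], 0, 0.2],
    [[-30, 20, 110], -10, 0],
    [[-60, 60, 110], -20, 0]
  ]
}}

```text
time_s: 38.38
eef_pos: [0.4993, -0.0311, 0.1317]
tcp_rot: [0.81, 0.587, 0.001, 0.001]
contact_force: [0.4, 0.1, -1.6]
opening: 0.016
finger_force: 0.0
```

{"method": "send_rows", "body": {
  "increments": [
    [[-28, 50, 0], -10, 0],
    [[-29, 103, 0], -20, 0],
    [[-29, 103, 0], -30, 0],
    [[-29, 103, 0], -40, 0],
    [[-29, 103, 0], -50, 0]
  ]
}}

```text
time_s: 39.0
eef_pos: [0.4706, 0.0718, 0.1307]
tcp_rot: [0.982, 0.191, -0.0, -0.0]
contact_force: [0.6, -0.1, -0.4]
opening: 0.0004
finger_force: 0.0
```

{"method": "send_rows", "body": {
  "increments": [
    [[0, 0, 0], -10, 0],
    [[0, 0, 0], -20, 0],
    [[0, 0, -40], -20, 0],
    [[0, 0, -50], -20, 0],
    [[0, 0, -50], -20, 0]
  ]
}}

```text
time_s: 39.62
eef_pos: [0.4707, 0.0716, 0.0807]
tcp_rot: [1.0, 0.02, -0.001, -0.0]
contact_force: [0.1, -0.6, 0.3]
opening: 0.0006
finger_force: 0.0
```

```bash
python3 - <<'E'
from h import *
im=cv2.cvtColor(capture("top"),cv2.COLOR_RGB2BGR)
sc=cv2.cvtColor(capture("scene"),cv2.COLOR_RGB2BGR)
a=rect("top",im,0.4,0.65,-0.15,0.25,.047,2000)
b=cv2.resize(sc[140:300,240:460],(550,400))
cv2.imwrite("pics/r6.png",np.vstack([cv2.resize(a,(550,343))[:200],b]))
E
```

```text
(no output)
```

View pics/r6.png

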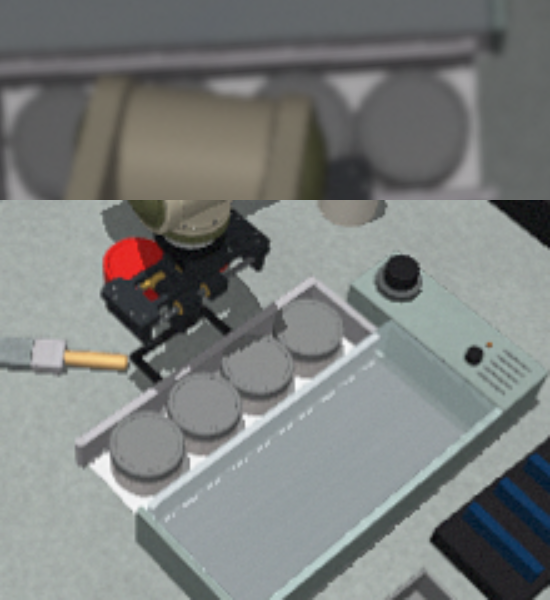

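All four tubs are now clearly inside, with the last one's edge about 8 px short of the floor's end. I'll lower into the handle gap and push the tray home.

{"method": "send_rows", "body": {
  "increments": [
    [[0, 0, -25], 0, 0],
    [[0, 0, -50], 0, 0],
    [[0, 0, -57], 0, 0],
    [[0, 0, -57], 0, 0]
  ]
}}

```text
time_s: 40.22
eef_pos: [0.4712, 0.0716, 0.0243]
tcp_rot: [1.0, 0.02, 0.0, 0.0]
contact_force: [0.3, 0.7, 0.4]
opening: 0.0005
finger_force: 0.0
```

{"method": "send_rows", "body": {
  "increments": [
    [[6, 0, 0], 0, 0],
    [[13, 0, 0], 0, 0],
    [[22, 1, 0], 0, 0],
    [[32, 1, 0], 0, 0],
    [[42, 2, 0], 0, 0]
  ]
}}

```text
time_s: 40.85
eef_pos: [0.5116, 0.0735, 0.0238]
tcp_rot: [1.0, 0.02, -0.002, 0.0]
contact_force: [-9.1, -5.5, 3.8]
opening: 0.0003
finger_force: 4.3
```

{"method": "send_rows", "body": {
  "increments": [
    [[10, 0, 0], 0, 0],
    [[20, 1, 0], 0, 0],
    [[30, 1, 0], 0, 0],
    [[40, 2, 0], 0, 0],
    [[50, 2, 0], 0, 0]
  ]
}}

```text
time_s: 41.48
eef_pos: [0.5616, 0.0758, 0.0237]
tcp_rot: [1.0, 0.02, -0.002, -0.0]
contact_force: [-9.1, 0.7, 5.6]
opening: 0.0003
finger_force: 4.4
```

{"method": "send_rows", "body": {
  "increments": [
    [[6, 0, 0], 0, 0],
    [[12, 0, 0], 0, 0],
    [[18, 1, 0], 0, 0],
    [[23, 1, 0], 0, 0],
    [[23, 1, 0], 0, 0]
  ]
}}

```text
time_s: 42.1
eef_pos: [0.5853, 0.0769, 0.0237]
tcp_rot: [1.0, 0.02, -0.001, -0.0]
contact_force: [-3.6, 0.5, 1.1]
opening: 0.0003
finger_force: 2.1
```

{"method": "send_rows", "body": {
  "increments": [
    [[3, 0, 0], 0, 0],
    [[6, 0, 0], 0, 0],
    [[8, 0, 0], 0, 0],
    [[8, 0, 0], 0, 0]
  ]
}}

```text
time_s: 42.6
eef_pos: [0.5928, 0.0772, 0.0237]
tcp_rot: [1.0, 0.02, -0.002, -0.0]
contact_force: [-7.5, 2.5, 3.0]
opening: 0.0005
finger_force: 3.3
```

{"method": "send_rows", "body": {
  "increments": [
    [[2, 0, 0], 0, 0],
    [[4, 0, 0], 0, 0],
    [[6, 0, 0], 0, 0],
    [[6, 0, 0], 0, 0]
  ]
}}

```text
time_s: 43.1
eef_pos: [0.5987, 0.0775, 0.0236]
tcp_rot: [1.0, 0.02, -0.002, -0.001]
contact_force: [-6.3, 3.2, 3.5]
opening: 0.0005
finger_force: 3.3
```

{"method": "send_rows", "body": {
  "increments": [
    [[2, 0, 0], 0, 0],
    [[4, 0, 0], 0, 0],
    [[4, 0, 0], 0, 0]
  ]
}}

```text
time_s: 43.48
eef_pos: [0.6027, 0.0776, 0.0236]
tcp_rot: [1.0, 0.02, -0.002, -0.001]
contact_force: [-6.4, 3.5, 3.8]
opening: 0.0003
finger_force: 3.3
```

{"method": "send_rows", "body": {
  "increments": [
    [[1, 0, 0], 0, 0],
    [[3, 0, 0], 0, 0],
    [[4, 0, 0], 0, 0],
    [[4, 0, 0], 0, 0]
  ]
}}

```text
time_s: 43.98
eef_pos: [0.605, 0.0777, 0.0235]
tcp_rot: [1.0, 0.021, -0.004, -0.001]
contact_force: [-15.0, 3.0, 7.9]
opening: 0.0002
finger_force: 7.7
```

{"method": "send_rows", "body": {
  "increments": [
    [[1, 0, 0], 0, 0],
    [[3, 0, 0], 0, 0],
    [[4, 0, 0], 0, 0],
    [[4, 0, 0], 0, 0]
  ]
}}

```text
time_s: 44.48
eef_pos: [0.6048, 0.0777, 0.0235]
tcp_rot: [1.0, 0.021, -0.009, -0.001]
contact_force: [-36.3, 0.1, 20.4]
opening: 0.0002
finger_force: 18.5
```

The tray hit a hard stop, so it is home. I'll back off, lift, and triangulate the plunger.

{"method": "send_rows", "body": {
  "increments": [
    [[-10, 0, 0], 0, 0],
    [[-24, -1, 0], 0, 0],
    [[-24, -1, 30], 0, 0],
    [[-24, -1, 80], 0, 0],
    [[-60, -30, 130], 0, 0]
  ]
}}

```text
time_s: 45.1
eef_pos: [0.5561, 0.0493, 0.1513]
tcp_rot: [1.0, 0.021, 0.002, 0.0]
contact_force: [-0.4, -1.1, 1.0]
opening: 0.0004
finger_force: 0.0
```

{"method": "send_rows", "body": {
  "increments": [
    [[-50, -50, 30], 0, 0],
    [[-80, -110, 40], 0, 0],
    [[-80, -110, 40], 0, 0]
  ]
}}

```text
time_s: 45.48
eef_pos: [0.4742, -0.0632, 0.191]
tcp_rot: [1.0, 0.019, 0.001, 0.001]
contact_force: [0.5, -0.6, -0.0]
opening: 0.0005
finger_force: 0.0
```

```bash
python3 - <<'E'
from h import *
T=cv2.cvtColor(capture("top"),cv2.COLOR_RGB2BGR); S=cv2.cvtColor(capture("scene"),cv2.COLOR_RGB2BGR)
cv2.imwrite("pics/t7.png",T); cv2.imwrite("pics/s7.png",S)
t=T[100:210,135:335]; s=S[145:260,280:480]
cv2.imwrite("pics/r7.png",np.hstack([cv2.resize(T[150:200,130:185],None,fx=7,fy=7),cv2.resize(S[150:200,370:430],None,fx=7,fy=7)]))
cv2.imwrite("pics/r8.png",np.vstack([cv2.resize(t,(500,275)),cv2.resize(s,(500,287))]))
E
```

```text
(no output)
```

View pics/r7.png

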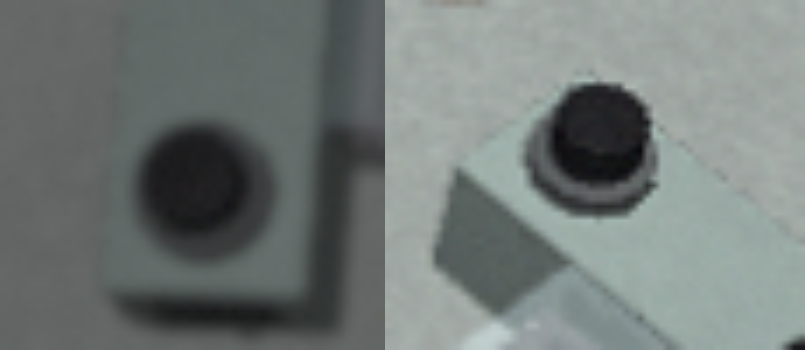

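View pics/r8.png

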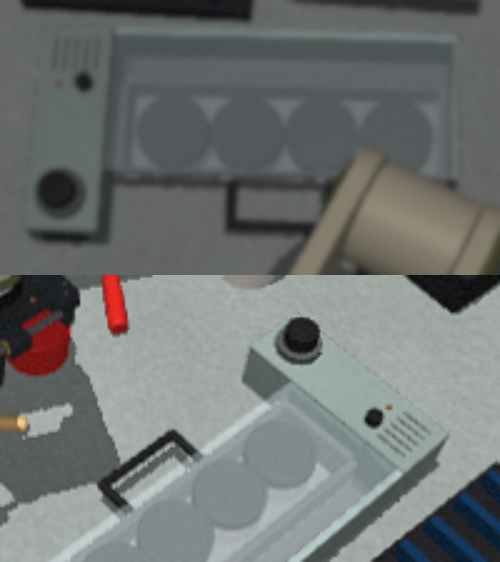

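The top crop puts the button centre at about (157,176) and the scene crop puts the top face at about (401,167). The tubs stand inside the closed warmer.

```bash
python3 - <<'E'
from h import *
for z in (.08,.09,.1,.11,.12): print(z,px2w("top",[(157.1,175.7)],z)[0].round(3),px2w("scene",[(400.9,166.9)],z)[0].round(3))
print(read_state()["contact_force"])
E
```

```text
0.08 [0.575 0.321 0.08 ] [0.563 0.34  0.08 ]
0.09 [0.573 0.318 0.09 ] [0.568 0.332 0.09 ]
0.1 [0.57  0.316 0.1  ] [0.573 0.324 0.1  ]
0.11 [0.568 0.313 0.11 ] [0.578 0.316 0.11 ]
0.12 [0.565 0.31  0.12 ] [0.582 0.308 0.12 ]
[ 0.76511746  0.38720602 -0.53097393]
```

{"method": "send_rows", "body": {
  "increments": [
    [[15, 50, 0], 0, 0],
    [[30, 105, 0], 0, 0],
    [[45, 160, 0], 0, 0],
    [[60, 215, 0], 0, 0],
    [[75, 260, 0], 0, 0]
  ]
}}

```text
time_s: 46.2
eef_pos: [0.5501, 0.2027, 0.1893]
tcp_rot: [1.0, 0.021, 0.0, -0.0]
contact_force: [0.3, -0.7, -0.6]
opening: 0.0007
finger_force: 0.0
```

{"method": "send_rows", "body": {
  "increments": [
    [[10, 50, 0], 0, 0],
    [[23, 100, 0], 0, 0],
    [[23, 120, 0], 0, 0],
    [[23, 120, -30], 0, 0],
    [[23, 120, -55], 0, 0]
  ]
}}

```text
time_s: 46.82
eef_pos: [0.5723, 0.3197, 0.1334]
tcp_rot: [1.0, 0.021, -0.0, 0.0]
contact_force: [0.7, -0.1, 0.1]
opening: 0.0005
finger_force: 0.0
```

{"method": "send_rows", "body": {
  "increments": [
    [[0, -3, -8], 0, 0],
    [[0, -3, -16], 0, 0],
    [[0, -3, -24], 0, 0],
    [[0, -3, -30], 0, 0],
    [[0, -3, -34], 0, 0]
  ]
}}

```text
time_s: 47.45
eef_pos: [0.573, 0.316, 0.101]
tcp_rot: [1.0, 0.02, 0.0, -0.0]
contact_force: [-1.1, -0.8, 4.7]
opening: 0.0006
finger_force: 2.2
```

{"method": "send_rows", "body": {
  "increments": [
    [[0, 0, -3], 0, 0],
    [[0, 0, -6], 0, 0],
    [[0, 0, -8], 0, 0],
    [[0, 0, -8], 0, 0]
  ]
}}

```text
time_s: 47.95
eef_pos: [0.573, 0.316, 0.0934]
tcp_rot: [1.0, 0.02, 0.001, -0.0]
contact_force: [-1.2, -1.4, 7.3]
opening: 0.0001
finger_force: 3.5
```

{"method": "send_rows", "body": {
  "increments": [
    [[0, 0, -2], 0, 0],
    [[0, 0, -4], 0, 0],
    [[0, 0, -6], 0, 0],
    [[0, 0, -6], 0, 0]
  ]
}}

```text
time_s: 48.45
eef_pos: [0.573, 0.3161, 0.0884]
tcp_rot: [1.0, 0.02, 0.001, -0.0]
contact_force: [-3.6, -2.6, 12.2]
opening: 0.0007
finger_force: 6.2
```

{"method": "send_rows", "body": {
  "increments": [
    [[0, 0, -1], 0, 0],
    [[0, 0, -3], 0, 0],
    [[0, 0, -4], 0, 0],
    [[0, 0, -4], 0, 0]
  ]
}}

```text
time_s: 48.95
eef_pos: [0.5732, 0.3161, 0.0882]
tcp_rot: [1.0, 0.02, 0.002, -0.0]
contact_force: [-12.2, -7.0, 35.6]
opening: 0.0004
finger_force: 18.0
```

The plunger bottomed out hard at z 0.088. I'll lift slowly, move clear, and check the whole scene.

{"method": "send_rows", "body": {
  "increments": [
    [[0, 0, 10], 0, 0],
    [[0, 0, 25], 0, 0],
    [[0, 0, 60], 0, 0],
    [[0, 0, 110], 0, 0],
    [[-20, -50, 120], 0, 0]
  ]
}}

```text
time_s: 49.58
eef_pos: [0.5542, 0.2675, 0.2056]
tcp_rot: [1.0, 0.022, 0.003, -0.001]
contact_force: [0.9, -0.6, -0.5]
opening: 0.0005
finger_force: 0.0
```

{"method": "send_rows", "body": {
  "increments": [
    [[-30, -60, 20], 0, 0],
    [[-60, -120, 40], 0, 0],
    [[-90, -180, 40], 0, 0],
    [[-110, -240, 40], 0, 0],
    [[-120, -300, 40], 0, 0]
  ]
}}

```text
time_s: 50.2
eef_pos: [0.4354, -0.018, 0.2429]
tcp_rot: [1.0, 0.02, 0.0, 0.0]
contact_force: [0.8, -0.0, -0.0]
opening: 0.0003
finger_force: 0.0
```

```bash
python3 - <<'E'
from h import *
shot("scene","s9"); shot("top","t9"); print(read_state()["eef_pos"],read_state()["contact_force"])
E
```

```text
[ 0.43563311 -0.02113868  0.24274895] [-0.236914    0.64147075 -0.26598023]
```

View pics/s9.png

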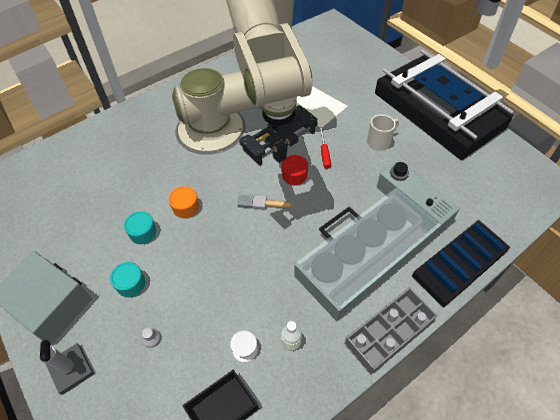

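The warmer is shut with four upright tubs in file, at (328,265) to (392,217). The plunger is back up at (400,170), the bystanders are where they were, and the robot is clear.

```bash
python3 -c "from workcell import finish_job; print(finish_job())"
```

```text
the job is handed in; nothing more can be done
None
```

I loaded all four tubs upright in single file, pushed the tray home to its stop, pressed the plunger right down and it sprang back up; I handed the job in at about 50 s, and the tool gave no verdict.

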